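# Spread a circlip over the turntable spindle behind the draught shield

## Robot

A 6-joint arm with a two-finger parallel gripper is mounted at the origin on the work surface. World frame = base frame: x ahead of the robot, y to its left, z up, the work surface at z = 0. Lengths are in m, angles in rad, forces in N, time in s.
With the tool pointing down it reaches from about 0.375 to 0.75 m from the base axis. Payload 9 kg.
Tool frame: the origin (TCP) lies between the finger pads; the fingertips stand 22 mm ahead of it and the grasp point (between the pads) lies 3 mm ahead of it; z points along the fingers, y is the direction in which the jaws open and shut (so a half turn about z gives the same grasp; the last joint's range is limited). The gripper opens to 85 mm and grips with 20 to 120 N. Pads are 22 mm wide; open, the fingers measure 114 mm over their backs; the gripper's body (76 mm by 85 mm) begins 54 mm behind the grasp point. The pads swing forward as they close: fully open they stand 13 mm farther back than shut.
Start: joints at [-1.558, 0.104, 0.097, 1.564, 0, 1.353], TCP at [0.137, -0.584, 0.22] pointing down, gripper open.
Joint ranges: [-2.99, 2.99], [-0.84, 1.86], [-1.1, 1.16], [-1.84, 2.11], [-1.51, 1.56], [-3.14, 3.14]. Speed limits (rad/s): [2.22, 2.22, 2.57, 3.14, 3.14, 3.14].

## Interface

Orientations are given as a rotation vector (axis times angle).
In Python, from rig import get_state, cams, job gives the robot as it stands.
- The arm moves only by the tool send_rows, never from a script. Its argument "plan" is a list that holds one entry, the list of rows, each a list of 5 numbers: the opening, from -1 (shut) to 1 (fully open), then the shift along the tool's x, y, z in mm, then the turn about the tool's z in rad. A call has 1 to 5 rows; each row shifts and turns the pose as measured when the row begins, along the tool's axes as they then stand; what a row does not reach is not made up. A row lasts 1/10 s, in which the tool goes at most 50 mm and 8.59 degrees, less where a joint would pass 70% of its speed; a pose out of reach is approached as far as the arm can. A call is refused whole if a number of a shift passes 50 or a number of a turn 0.15, either way. A call with a gripper value outside its range is refused whole. The fingers move at their own pace and stop on an object; "force" is the grip in N (left out, the last holds). Time passes only in rows, so rows that do not move let the fingers close. It gives the time, the measured TCP pose, the force and the opening at its end, in the units of the state.
- get_state(): the state, without advancing time (a new reading comes with each control period).
- cams.get_image(name): name is "side" or "top"; returns (picture, depth): 400x640x3 uint8, blue, green, red; 400x640 float32, m along the optical axis (not along the pixel's ray), 0 where there is no reading.
- cams.camera_params(name): a dict with "intrinsics" (3x3 intrinsics, pixels), "k1" (the pictures are not rectified: a ray, as slopes to the right and down, at radius r is drawn at 1 + k1 r^2 times it, then the intrinsics apply), "rvec" (rotation vector, rad) and "tvec" (3), from world to camera coordinates, as OpenCV has them. Camera axes: x right, y down, z forward; pixel columns grow to the right and rows downward; lengths in m; the calibration is good to about 2 mm. A picture is of the moment at which its call begins. camera_params takes no time and is no camera call.
- job.hand_in(): hands the job in, once; it reports no verdict.
The state is a dict: "clock": time; "joint_positions": joint angles; "joint_velocities": joint speeds; "tau": joint torques, N m; "eef_pos": TCP position; "tcp_rot": TCP orientation; "force": force on the tool from outside, world axes, zero at the start; "ft_torque": the same for the moment, N m; "finger_gap": finger opening in m.
Only numpy, scipy, OpenCV 4.12 (cv2) and the standard library are available. Lean on these libraries where they do the work, as an engineer would, in place of code of your own. Each camera call takes 0.05 s, during which the arm holds its last target. There are 200 camera calls.

## Task

Swing the draught shield's door wide open by its handle (to roughly a right angle), then pick the circlip pliers out of the cradle by squeezing the two handles together as far as they go, so that the circlip on the tips is fully spread. Slide the spread circlip down over the end of the spindle until it is level with the groove, centred and hanging free of the spindle, and finish like that: keep holding the pliers level and squeezed, the clip spread in place, let nothing go. Leave the glass jar, the brass fitting and the paddle where they are.

Things in the scene. Friction and masses are not known exactly. Their poses are not given: they have to be found in the camera images.
- door (a joint): hinge of the draught shield's door, rad: 0 closed, grows as it opens outward, stop at 1.9; it stays where it is left (about 1 N at the handle moves it) and starts ajar by up to 0.15. The shield is an open-topped sheet-steel box 175 mm square with walls 125 mm high, with 129 mm high posts 12 mm thick at the two door-side corners, fixed on the robot's left; its door side faces the robot's right
- door_handle (a point): grip point on the door's handle, an upright round wooden bar 14 mm thick, 62 to 137 mm above the bench, its top free; this point is on the bar's axis, 118 mm above the bench; a bracket joins the bar to the door below 74 mm. The bar stands 37 mm clear (to its axis) of the door's outer face and 140 mm along the door from the hinge. The point's frame turns with the door: y along the door from hinge to free edge, x into the shield when closed, z up
- door_hinge (a point): point on the door's upright hinge axis, 118 mm above the bench, axes as door_handle; seen from above the door opens counter-clockwise. The door is a steel sheet 160 mm wide, 13 to 125 mm above the bench; its outer face lies 5 mm out from the hinge axis
- spindle: turntable hub and spindle fixed upright in the middle of the shield, origin on its axis at bench height, z up, x pointing away from the door side square to the closed door, which is 90 mm from the axis; hub 100 mm across and 40 mm high with a 60 mm collar up to 48 mm, then a steel spindle 36 mm across up to 84.5 mm, its end slightly chamfered, with a groove 31 mm across from 61 to 68 mm above the bench
- groove (a point): middle of the groove on the spindle's axis, 64.5 mm above the bench; axes as spindle
- pliers: circlip pliers lying flat in the cradle, about 240 mm long with the clip, 0.25 kg; origin at the rivet, x towards the circlip, y to the left handle, z up. Handles are bars 12 mm high (6 mm above and below the origin) from 45 to 140 mm behind the rivet, spreading when relaxed to 89 mm over their ends; the bent tips carry the circlip level, 22 mm lower; it cannot come off. In the cradle the origin is 51 mm above the bench
- pliers_grip (a point): place to grip: midway between the handles, 80 mm behind the rivet, at the handles' mid height; axes as pliers. Over the outsides of the handles here it is 66 mm when relaxed and 34 mm when fully squeezed, when the outer faces are parallel; squeezing fully takes about 10 N, there is a firm stop, and they spring back when let go
- ring_centre (a point): centre of the circlip when spread, at its mid thickness, 76 mm in front of the rivet and 22 mm below it; axes as pliers. The clip is 4 mm thick; fully spread it leaves a hole 44 mm across and is 52 mm across outside, 64 mm over the lugs; relaxed it is too narrow for the spindle. Its gap and lugs are on the rivet's side; the jaws end at the lugs and do not reach over the hole
- handle_left (a joint): how far the pliers are squeezed, rad per handle: 0 relaxed, 0.20 fully squeezed at the stop (clip fully spread); both handles move alike
- cradle: plywood cradle fixed to the bench, 180 x 120 mm, origin under its middle at bench height, x as the pliers': base 8 mm high and two cross bars 10 mm thick with tops 45 mm above the bench, one 65 mm in front of the middle (under the rivet), one 60 mm behind (under the handle ends); the pliers lie on these with their grip place over the open space between them, 15 mm behind the middle
- jar: bystander: open glass jar 76 mm across, 90 mm high; origin under its middle
- fitting: bystander: brass hose fitting 36 mm across, 46 mm high, origin under its middle
- paddle: bystander: graphite paddle lying flat, blade 90 x 50 mm, with a wooden handle, 205 mm long over all; origin under the handle, 40 mm behind the blade, x towards the blade

How it is judged:
By the outcome, as a careful person would: the job done as asked, in the order asked, and still so for the second after the job is handed in, while the arm keeps its last pose, push and grip.
It also fails if it takes over 53 s, if anything falls off the work surface, if the arm or the gripper's body presses on something with over 40 N, if the wrist force passes 120 N, or if a joint passes its speed limit or range.

## Working session

There is one attempt and no reset: what is moved stays moved. The work goes in short steps, Python scripts to look and compute and a tool call to move; the robot and the scene stay as the last step left them, time stands still between calls to the robot, and variables do not carry over. Pictures are saved under pics/ and viewed, about 8 in all and at most 12, crops included, and the job is handed in when it is done.

Besides the shell and the picture viewer there is one more tool, called after "Request:" as name(argument=value, ...), one argument or row to a line, values as JSON. send_rows: Moves the arm, as the interface text tells. Its arguments: {"type":"object","properties":{"plan":{"type":"array"},"force":{"type":"number"}},"required":["plan"]}

```bash
mkdir -p pics; cat > h.py <<'E'
import numpy as np, cv2
from scipy.spatial.transform import Rotation as R
from rig import get_state, cams, job
def P(n):
    p=cams.camera_params(n); return np.array(p["intrinsics"]),p["k1"],R.from_rotvec(np.ravel(p["rvec"])).as_matrix(),np.ravel(p["tvec"])
def slopes(n,uv):
    K,k1,_,_=P(n); uv=np.atleast_2d(np.asarray(uv,float))
    return cv2.undistortPoints(uv.reshape(-1,1,2),K,np.array([k1,0,0,0.])).reshape(-1,2)
def plane(n,uv,z):
    _,_,Rm,t=P(n); s=slopes(n,uv); d=np.c_[s,np.ones(len(s))]@Rm; c=-Rm.T@t
    return c+d*((z-c[2])/d[:,2])[:,None]
def cloud(n,D):
    _,_,Rm,t=P(n); h,w=D.shape; u,v=np.meshgrid(np.arange(w),np.arange(h))
    s=slopes(n,np.c_[u.ravel(),v.ravel()]); X=np.c_[s,np.ones(len(s))]*D.reshape(-1,1)
    return ((X-t)@Rm).reshape(h,w,3)
def proj(n,X):
    K,k1,Rm,t=P(n); return cv2.projectPoints(np.atleast_2d(np.asarray(X,float)),cv2.Rodrigues(Rm)[0],t,K,np.array([k1,0,0,0.]))[0].reshape(-1,2)
E
python3 - <<'E'
from h import *
for n in("top","side"):
    im,D=cams.get_image(n); cv2.imwrite(f"pics/{n}0.png",im); np.save(f"{n}0.npy",D)
    K,k,Rm,t=P(n); print(n,K.round(1).tolist(),k,(-Rm.T@t).round(3),Rm[2].round(3),Rm[0].round(3))
s=get_state(); print(s["eef_pos"],s["tcp_rot"],s["finger_gap"],s["clock"]); print(R.from_rotvec(s["tcp_rot"]).as_matrix().round(3))
E
```

```text
top [[375.6, 0.0, 317.5], [0.0, 375.6, 198.1], [0.0, 0.0, 1.0]] -0.08990335109953339 [ 0.363 -0.108  1.131] [ 0.133  0.008 -0.991] [ 0.026 -1.    -0.005]
side [[452.8, 0.0, 315.8], [0.0, 452.8, 201.1], [0.0, 0.0, 1.0]] -0.07588417618782609 [0.228 0.573 0.872] [ 0.279 -0.627 -0.727] [-0.906 -0.422  0.016]
[ 0.13724453 -0.58376907  0.21937537] [-3.11948463e+00 -3.61537705e-01 -2.08424970e-04] 0.08538385301617753 0.1
[[ 0.973  0.229 -0.   ]
 [ 0.229 -0.973  0.001]
 [ 0.    -0.001 -1.   ]]
```

View pics/top0.png

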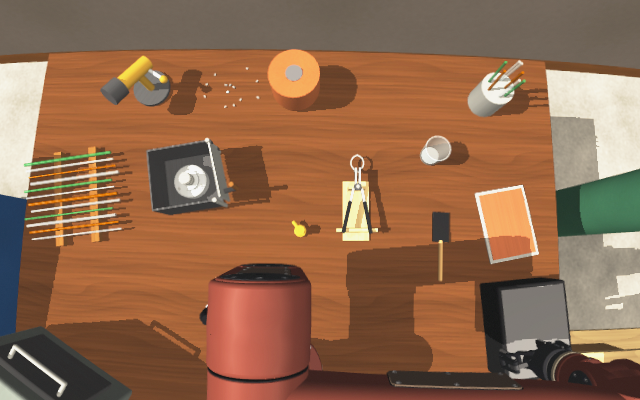

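View pics/side0.png

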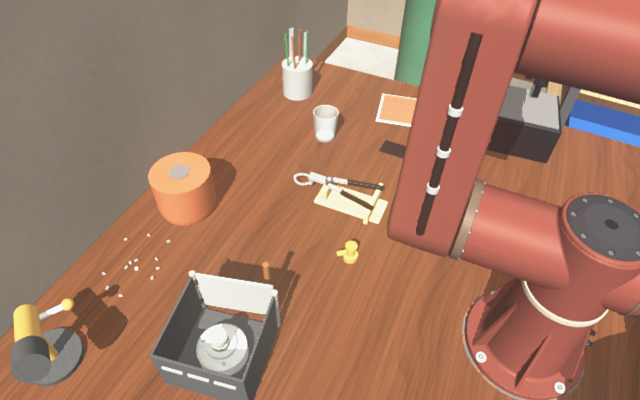

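The top view shows the shield at about (187,178) with its door side to the right, its posts at (208,142) and (225,207), and the handle at about (230,185). The pliers are at (357,190) with the clip at (357,162). The side view shows the spindle at about (221,338), the handle at (267,268) and the clip at (303,179). I'll enlarge both.

```bash
python3 - <<'E'
from h import *
t=cv2.imread("pics/top0.png"); s=cv2.imread("pics/side0.png")
f=lambda im,x,y,w,h:cv2.resize(im[y:y+h,x:x+w],None,fx=4,fy=4,interpolation=cv2.INTER_CUBIC)
c=np.vstack([np.hstack([f(t,145,135,100,80),f(t,325,150,60,80),np.zeros((320,160,3),np.uint8)][:2]),np.hstack([f(s,290,165,100,60),f(s,190,315,60,60)])])
cv2.imwrite("pics/crop0.png",c); print(c.shape)
D=np.load("top0.npy");C=cloud("top",D)
Ds=np.load("side0.npy");S=cloud("side",Ds)
# shield region heights
m=(C[...,2]>.075)&(C[...,2]<.095); m[:, :165]=0; m[:,210:]=0; m[:165]=0;m[200:]=0
print("spindle top T",m.sum(),np.median(C[m],0),C[m].min(0),C[m].max(0))
m=(S[...,2]>.078)&(S[...,2]<.092); m[:,:195]=0;m[:,250:]=0;m[:315]=0;m[370:]=0
print("spindle top S",m.sum(),np.median(S[m],0),S[m].min(0),S[m].max(0))
for n,Q,b in(("T",C,(220,170,245,200)),("S",S,(255,255,285,300))):
    im=t if n=="T" else s
    hsv=cv2.cvtColor(im,cv2.COLOR_BGR2HSV)
    x0,y0,x1,y1=b
    print(n)
    q=Q[y0:y1,x0:x1]; k=(q[...,2]>.128)&(q[...,2]<.142); 
    ys,xs=np.nonzero(k); 
    for y,x in list(zip(ys,xs))[:25]: print(x+x0,y+y0,q[y,x].round(3),im[y+y0,x+x0])
# edges
m=(C[...,2]>.118)&(C[...,2]<.134); m[:,:140]=0;m[:,240:]=0;m[:130]=0;m[220:]=0
print("rim rect",cv2.minAreaRect((C[m][:,:2]*1000).astype(np.float32)))
E
```

```text
(560, 640, 3)
spindle top T 121 [0.55224845 0.28389647 0.08323172] [0.53569944 0.26948747 0.07504442] [0.57084855 0.30200942 0.08791036]
spindle top S 265 [0.55003153 0.28804045 0.08371562] [0.53403389 0.26886848 0.07801589] [0.56954141 0.30459269 0.08840649]
T
229 182 [0.534 0.14  0.138] [ 62 120 196]
230 182 [0.534 0.137 0.14 ] [ 73 148 227]
231 182 [0.534 0.135 0.136] [ 74 153 231]
229 183 [0.532 0.141 0.136] [ 74 149 229]
230 183 [0.532 0.138 0.136] [ 77 160 236]
231 183 [0.532 0.136 0.134] [ 77 160 236]
232 183 [0.532 0.132 0.136] [ 72 146 225]
228 184 [0.528 0.143 0.138] [ 65 125 203]
229 184 [0.529 0.141 0.134] [ 77 154 232]
230 184 [0.529 0.138 0.134] [ 78 159 236]
231 184 [0.529 0.135 0.135] [ 77 158 235]
232 184 [0.529 0.132 0.138] [ 72 149 229]
233 184 [0.53  0.131 0.129] [ 56 110 173]
228 185 [0.526 0.143 0.136] [ 61 113 186]
229 185 [0.526 0.14  0.135] [ 70 140 220]
231 185 [0.526 0.134 0.138] [ 75 151 229]
232 185 [0.526 0.132 0.135] [ 65 128 200]
233 185 [0.527 0.131 0.131] [ 49  90 138]
229 186 [0.524 0.141 0.135] [ 63 111 173]
230 186 [0.523 0.137 0.138] [ 69 127 199
[... 586 characters left out ...]
 238]
265 263 [0.528 0.138 0.14 ] [111 172 236]
266 263 [0.528 0.134 0.136] [111 171 234]
267 263 [0.526 0.134 0.137] [109 168 233]
268 263 [0.525 0.133 0.136] [ 99 150 218]
262 264 [0.534 0.141 0.137] [ 99 147 218]
263 264 [0.532 0.14  0.138] [112 173 238]
264 264 [0.53  0.139 0.137] [114 176 238]
265 264 [0.529 0.137 0.135] [113 174 236]
266 264 [0.527 0.137 0.136] [113 174 236]
267 264 [0.525 0.136 0.136] [112 172 236]
268 264 [0.523 0.135 0.137] [105 160 227]
262 265 [0.533 0.142 0.136] [ 95 141 207]
263 265 [0.532 0.141 0.135] [112 172 236]
264 265 [0.53  0.14  0.136] [115 177 239]
rim rect ((558.7163696289062, 256.6798095703125), (182.47984313964844, 237.177734375), 10.589773178100586)
```

View pics/crop0.png

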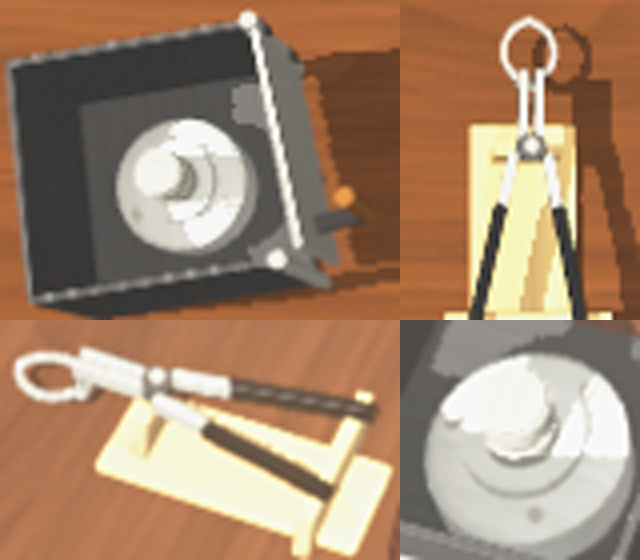

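The crop puts the far post top near (207,140), the near post at (214,199) and the spindle end at (186,179) top / (219,333) side. The rivet is at (357.5,187), with the handles spreading symmetrically about column 357.

```bash
python3 - <<'E'
from h import *
def o(c,x0,y0,X,Y): return ((c[0]-X+.5)/4-.5+x0,(c[1]-Y+.5)/4-.5+y0)
T=lambda c:o(c,145,135,0,0); L=lambda c:o(c,325,150,400,0)
p=lambda c,z:plane("top",T(c),z)[0].round(4)
print("posts",p((248,19),.129),p((277,258),.129)," backcorners",p((9,66),.125),p((33,302),.125))
print("spindle T",p((165,174),.0845)," S",plane("side",o((518,392),190,315,400,320),.0845)[0].round(4))
print("handle top T",plane("top",(230.5,184),.137)[0],"S",plane("side",(265.2,264),.137)[0])
q=lambda c,z:plane("top",L(c),z)[0].round(4)
print("rivet",q((530,147),.057),"S",plane("side",o((158,380),290,165,0,320),.057)[0].round(4))
print("mid handles",q((529,210),.057),q((527.5,318),.057), "left",q((501,210),.057),q((475,318),.057),"right",q((557,210),.057),q((580,318),.057))
print("clip",q((528,48),.029), "S",plane("side",o((50,378),290,165,0,320),.029)[0].round(4))
# depth-based handles from both
for n in("top","side"):
    C=cloud(n,np.load(n+"0.npy")); im=cv2.imread(f"pics/{n}0.png")
    m=(C[...,2]>.05)&(C[...,2]<.064)&(im.max(2)<70)&(C[...,0]>.3)&(C[...,0]<.62)&(abs(C[...,1]+.2)<.08)
    X=C[m]; print(n,m.sum(),X.mean(0).round(4),X.min(0).round(3),X.max(0).round(3))
    for a in np.arange(.40,.56,.02):
        k=abs(X[:,0]-a)<.01
        if k.sum()>3: 
            y=X[k,1]; mid=(y.min()+y.max())/2; print(round(a,2),y[y>mid].mean().round(4),y[y<mid].mean().round(4))
E
```

```text
posts [0.6543 0.213  0.129 ] [0.4874 0.1813 0.129 ]  backcorners [0.6191 0.3839 0.125 ] [0.4531 0.3514 0.125 ]
spindle T [0.5516 0.2798 0.0845]  S [0.5507 0.2827 0.0845]
handle top T [0.52871636 0.13613787 0.137     ] S [0.52823655 0.13772797 0.137     ]
rivet [ 0.5442 -0.213   0.057 ] S [ 0.5423 -0.2141  0.057 ]
mid handles [ 0.4982 -0.2128  0.057 ] [ 0.4204 -0.2127  0.057 ] left [ 0.4977 -0.1926  0.057 ] [ 0.4195 -0.1752  0.057 ] right [ 0.4987 -0.233   0.057 ] [ 0.4213 -0.2503  0.057 ]
clip [ 0.6242 -0.2134  0.029 ] S [ 0.6191 -0.2112  0.029 ]
top 161 [ 0.4555 -0.213   0.0566] [ 0.413 -0.254  0.051] [ 0.499 -0.171  0.062]
0.42 -0.1757 -0.2497
0.44 -0.1798 -0.2463
0.46 -0.1837 -0.2431
0.48 -0.1881 -0.2374
0.5 -0.1905 -0.2345<stdin>:16: RuntimeWarning: Mean of empty slice.
  ret = um.true_divide(
Traceback (most recent call last):
ValueError: zero-size array to reduction operation minimum which has no identity
```

```bash
cat >> h.py <<'E'
def pose():
    s=get_state(); M=R.from_rotvec(s["tcp_rot"]).as_matrix(); return s,np.array(s["eef_pos"]),np.arctan2(M[1,0],M[0,0]),M
def plan(goal,phi=None,op=1,step=45):
    """rows in tool axes from measured pose to goal (m), heading phi (deg) of tool x"""
    s,p,f,M=pose(); d=(np.array(goal)-p)*1000
    t=0 if phi is None else (np.radians(phi)-f+np.pi)%(2*np.pi)-np.pi
    print("t",round(s["clock"],2),"p",p.round(4),"phi",np.degrees(f).round(1),"tilt",np.degrees(np.arccos(-M[2,2])).round(2),"gap",round(s["finger_gap"],4),"F",np.round(s["force"],1),"q",np.round(s["joint_positions"],2))
    n=int(max(1,np.ceil(np.linalg.norm(d)/step),np.ceil(abs(t)/.148)))
    print("n",n)
    for i in range(n):
        a=f+t*i/n; w=d/n
        print([op,round(w[0]*np.cos(a)+w[1]*np.sin(a),1),round(w[0]*np.sin(a)-w[1]*np.cos(a),1),round(-w[2],1),round(-t/n,3)])
E
python3 -c "
from h import *
plan((.42,-.30,.22),60)
"
```

```text
t 0.1 p [ 0.1372 -0.5838  0.2194] phi 13.2 tilt 0.07 gap 0.0854 F [-0.3 -0.3  0.4] q [-1.56  0.1   0.1   1.56  0.    1.35]
n 9
[1, np.float64(37.8), np.float64(-23.5), np.float64(-0.1), np.float64(-0.091)]
[1, np.float64(39.8), np.float64(-20.0), np.float64(-0.1), np.float64(-0.091)]
[1, np.float64(41.4), np.float64(-16.3), np.float64(-0.1), np.float64(-0.091)]
[1, np.float64(42.7), np.float64(-12.5), np.float64(-0.1), np.float64(-0.091)]
[1, np.float64(43.7), np.float64(-8.6), np.float64(-0.1), np.float64(-0.091)]
[1, np.float64(44.3), np.float64(-4.6), np.float64(-0.1), np.float64(-0.091)]
[1, np.float64(44.5), np.float64(-0.5), np.float64(-0.1), np.float64(-0.091)]
[1, np.float64(44.4), np.float64(3.5), np.float64(-0.1), np.float64(-0.091)]
[1, np.float64(43.9), np.float64(7.5), np.float64(-0.1), np.float64(-0.091)]
```

Request:
send_rows(
  plan=[
    [[1,38,-23,0,-0.09],[1,40,-20,0,-0.09],[1,41,-16,0,-0.09],[1,43,-12,0,-0.09],[1,44,-9,0,-0.09]],
  ],
  force=40,
)

```text
clock: 0.6
eef_pos: [0.2952, -0.4235, 0.2157]
tcp_rot: [-2.952, -1.057, -0.001]
force: [1.0, 0.1, 0.2]
finger_gap: 0.0857
```

```bash
sed -i 's/print(\[op,.*$/print([op]+[float(round(v,3)) for v in (w[0]*np.cos(a)+w[1]*np.sin(a),w[0]*np.sin(a)-w[1]*np.cos(a),-w[2],-t\/n)])/' h.py; python3 -c "
from h import *
plan((.529,.05,.22),104)
"
```

```text
t 0.6 p [ 0.2952 -0.4235  0.2157] phi 39.4 tilt 0.33 gap 0.0857 F [1.  0.1 0.2] q [-1.22 -0.15 -0.16  1.56  0.    1.24]
n 12
[1, 40.098, -18.131, -0.355, -0.094]
[1, 41.622, -14.288, -0.355, -0.094]
[1, 42.779, -10.32, -0.355, -0.094]
[1, 43.559, -6.26, -0.355, -0.094]
[1, 43.954, -2.145, -0.355, -0.094]
[1, 43.961, 1.988, -0.355, -0.094]
[1, 43.581, 6.105, -0.355, -0.094]
[1, 42.816, 10.167, -0.355, -0.094]
[1, 41.673, 14.139, -0.355, -0.094]
[1, 40.162, 17.987, -0.355, -0.094]
[1, 38.297, 21.676, -0.355, -0.094]
[1, 36.094, 25.174, -0.355, -0.094]
```

Request:
send_rows(
  plan=[
    [[1,40,-18,0,-0.1],[1,42,-14,0,-0.1],[1,43,-10,0,-0.1],[1,44,-6,0,-0.1],[1,44,-2,0,-0.1]],
  ],
)

```text
clock: 1.1
eef_pos: [0.3931, -0.2154, 0.2148]
tcp_rot: [-2.579, -1.78, -0.004]
force: [1.1, -0.4, 0.8]
finger_gap: 0.0858
```

Request:
send_rows(
  plan=[
    [[1,44,2,0,-0.1],[1,44,6,0,-0.1],[1,43,10,0,-0.1],[1,42,14,0,-0.1],[1,40,18,0,-0.1]],
  ],
)

```text
clock: 1.6
eef_pos: [0.4774, -0.0013, 0.2153]
tcp_rot: [-2.035, -2.385, -0.007]
force: [1.7, -0.3, -0.7]
finger_gap: 0.0852
```

```bash
python3 -c "
from h import *
plan((.529,.137,.20),104)
"
```

```text
t 1.6 p [ 0.4774 -0.0013  0.2153] phi 99.1 tilt 0.45 gap 0.0852 F [ 1.7 -0.3 -0.7] q [-0.28 -0.27 -0.27  1.58  0.01  1.13]
n 4
[1, 32.122, 18.183, 3.835, -0.022]
[1, 31.723, 18.871, 3.835, -0.022]
[1, 31.309, 19.55, 3.835, -0.022]
[1, 30.881, 20.22, 3.835, -0.022]
```

Request:
send_rows(
  plan=[
    [[1,32,18,2,-0.02],[1,32,19,2,-0.02],[1,31,20,3,-0.02],[1,31,20,3,-0.02],[1,5,1,2,0]],
  ],
)

```text
clock: 2.1
eef_pos: [0.5297, 0.1534, 0.2024]
tcp_rot: [-1.921, -2.476, -0.007]
force: [-0.4, -0.8, -0.4]
finger_gap: 0.0859
```

```bash
python3 - <<'E'
from h import *
plan((.529,.137,.119),104,step=30)
im,_=cams.get_image("side"); cv2.imwrite("pics/s1.png",cv2.resize(im[150:350,150:400],None,fx=3,fy=3))
E
```

```text
t 2.1 p [0.5297 0.1534 0.2024] phi 104.4 tilt 0.51 gap 0.0859 F [-0.4 -0.8 -0.4] q [ 0.04 -0.05 -0.09  1.53  0.01  1.36]
n 3
[1, -5.253, -1.575, 27.796, 0.002]
[1, -5.256, -1.564, 27.796, 0.002]
[1, -5.26, -1.552, 27.796, 0.002]
```

View pics/s1.png

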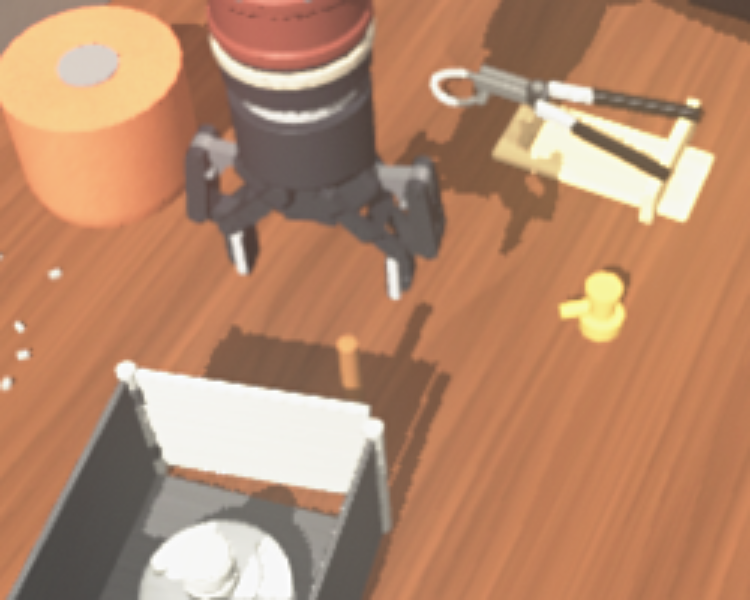

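The gripper is over the bar, with its pads at crop (240,255) and (395,280) straddling the bar top at (347,342). I'll correct in x and descend.

Request:
send_rows(
  plan=[
    [[1,-16,-5,8,0],[1,0,0,20,0],[1,0,0,25,0],[1,0,0,25,0],[1,0,0,0,0]],
  ],
)

```text
clock: 2.65
eef_pos: [0.5265, 0.1327, 0.1214]
tcp_rot: [-1.924, -2.473, -0.003]
force: [-0.2, 0.1, 0.0]
finger_gap: 0.0853
```

```bash
python3 - <<'E'
from h import *
plan((.529,.137,.119),104,step=30)
E
```

```text
t 2.65 p [0.5265 0.1327 0.1214] phi 104.2 tilt 0.47 gap 0.0853 F [-0.2  0.1  0. ] q [ 0.   -0.06 -0.25  1.39  0.01  1.32]
n 1
[1, 3.515, 3.489, 2.438, 0.004]
```

Request:
send_rows(
  plan=[
    [[1,3,3,1,0],[-1,0,0,0,0],[-1,0,0,0,0],[-1,0,0,0,0],[-1,0,0,0,0]],
  ],
  force=25,
)

```text
clock: 3.15
eef_pos: [0.5307, 0.1352, 0.1253]
tcp_rot: [-1.929, -2.474, -0.007]
force: [0.4, -0.2, 0.2]
finger_gap: 0.0283
```

Request:
send_rows(
  plan=[
    [[-1,0,0,0,0],[-1,0,0,0,0],[-1,0,0,0,0]],
  ],
)

```text
clock: 3.45
eef_pos: [0.5311, 0.1353, 0.1263]
tcp_rot: [-1.93, -2.476, -0.009]
force: [-0.2, -0.6, -0.4]
finger_gap: -0.0003
```

```bash
python3 - <<'E'
from h import *
plan((.529,.137,.119),104,op=-1,step=30)
# arc about hinge
s,p,f,M=pose(); H=np.array([.654,.212]); v=p[:2]-H; print("r",np.linalg.norm(v))
n=16;dt=np.radians(87)/n; a=f
for i in range(n):
    c,s_=np.cos(dt),np.sin(dt); v2=np.array([c*v[0]-s_*v[1],s_*v[0]+c*v[1]]); w=(v2-v)*1000; v=v2
    print(i,(w@[np.cos(a),np.sin(a)]).round(1),(w@[np.sin(a),-np.cos(a)]).round(1),-dt.round(3),(H+v).round(3)); a+=dt
E
```

```text
t 3.45 p [0.5311 0.1353 0.1263] phi 104.1 tilt 0.36 gap -0.0003 F [-0.2 -0.6 -0.4] q [ 0.01 -0.05 -0.23  1.39  0.01  1.33]
n 1
[-1, 2.181, -1.646, 7.343, 0.002]
r 0.14485276818367412
0 -12.9 4.8 -0.095 [0.539 0.124]
1 -12.9 4.8 -0.095 [0.548 0.113]
2 -12.9 4.8 -0.095 [0.558 0.104]
3 -12.9 4.8 -0.095 [0.568 0.095]
4 -12.9 4.8 -0.095 [0.58  0.088]
5 -12.9 4.8 -0.095 [0.592 0.081]
6 -12.9 4.8 -0.095 [0.605 0.076]
7 -12.9 4.8 -0.095 [0.618 0.072]
8 -12.9 4.8 -0.095 [0.631 0.069]
9 -12.9 4.8 -0.095 [0.645 0.067]
10 -12.9 4.8 -0.095 [0.659 0.067]
11 -12.9 4.8 -0.095 [0.672 0.068]
12 -12.9 4.8 -0.095 [0.686 0.071]
13 -12.9 4.8 -0.095 [0.699 0.074]
14 -12.9 4.8 -0.095 [0.712 0.079]
15 -12.9 4.8 -0.095 [0.724 0.085]
```

The gripper shut on nothing, so I'm looking to see why.

```bash
python3 - <<'E'
from h import *
im,_=cams.get_image("side"); t,_=cams.get_image("top")
f=lambda i,x,y,w,h:cv2.resize(i[y:y+h,x:x+w],None,fx=4,fy=4,interpolation=cv2.INTER_CUBIC)
cv2.imwrite("pics/s2.png",np.hstack([f(im,215,190,100,130),f(t,190,130,95,130)]))
s,p,ph,M=pose(); 
for n in("side","top"): print(n,"tip",proj(n,[p+.019*M[:,2]]),"handletop",proj(n,[[.529,.137,.137],[.529,.137,.1]]))
E
```

```text
side tip [[265.52418635 271.21961982]] handletop [[265.04253711 263.59000292]
 [266.26614469 274.20014851]]
top tip [[233.30530212 184.99733738]] handletop [[230.19064808 183.88908924]
 [233.28105231 186.14694024]]
```

View pics/s2.png

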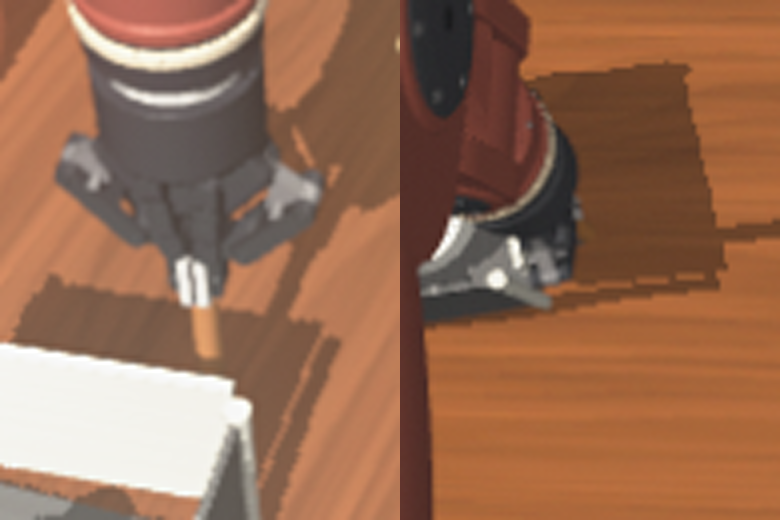

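The fingers, at crop (193,285), cover the bar's top while the bar shows below them at (207,330). I'll use depth to see how far off they are.

```bash
python3 - <<'E'
from h import *
im,D=cams.get_image("side"); S=cloud("side",D)
for y in range(252,282,2): print(y,[(x,*(S[y,x]*1000).astype(int).tolist(),im[y,x].tolist()) for x in (260,263,265,267)])
plan((.529,.137,.119),104)
E
```

```text
252 [(260, 531, 145, 184, [82, 85, 91]), (263, 524, 146, 188, [83, 86, 93]), (265, 520, 144, 188, [92, 94, 99]), (267, 516, 144, 191, [91, 93, 98])]
254 [(260, 530, 147, 180, [129, 134, 139]), (263, 227, 573, 872, [103, 107, 113]), (265, 521, 144, 182, [92, 94, 99]), (267, 516, 144, 185, [93, 95, 100])]
256 [(260, 531, 146, 172, [243, 247, 249]), (263, 526, 144, 172, [195, 204, 210]), (265, 520, 146, 178, [184, 192, 197]), (267, 516, 145, 179, [95, 98, 102])]
258 [(260, 532, 146, 164, [237, 241, 244]), (263, 526, 144, 166, [175, 182, 189]), (265, 522, 144, 168, [229, 235, 238]), (267, 519, 141, 166, [104, 108, 113])]
260 [(260, 533, 146, 157, [228, 234, 237]), (263, 527, 145, 160, [148, 153, 161]), (265, 522, 145, 162, [237, 242, 244]), (267, 521, 140, 157, [116, 121, 125])]
262 [(260, 533, 146, 152, [224, 230, 234]), (263, 527, 145, 154, [136, 142, 149]), (265, 524, 143, 153, [240, 244, 246]), (267, 522, 139, 149, [126, 132, 136])]
264 [(260, 534, 146, 144, [211, 224, 234]), (263, 528, 144, 145, [142, 148, 154]), (265, 524, 144, 147, [241, 244, 246]), (267, 523, 137, 139, [150, 159,
[... 698 characters left out ...]
 167]), (265, 527, 143, 110, [109, 160, 225]), (267, 524, 141, 109, [102, 148, 212])]
276 [(260, 577, 91, 1, [74, 94, 128]), (263, 534, 141, 95, [80, 107, 149]), (265, 527, 143, 103, [109, 161, 225]), (267, 523, 143, 105, [103, 152, 216])]
278 [(260, 576, 95, -1, [75, 95, 129]), (263, 569, 93, 1, [77, 100, 136]), (265, 528, 143, 94, [102, 148, 210]), (267, 524, 141, 95, [104, 153, 218])]
280 [(260, 572, 102, 2, [74, 95, 129]), (263, 227, 573, 872, [74, 95, 129]), (265, 530, 141, 84, [76, 101, 135]), (267, 525, 141, 87, [76, 102, 136])]
t 3.6 p [0.531  0.1353 0.1262] phi 104.1 tilt 0.35 gap -0.0001 F [ 0.8 -0.1 -0.5] q [ 0.01 -0.05 -0.23  1.39  0.01  1.33]
n 1
[1, 2.167, -1.537, 7.181, 0.002]
```

Request:
send_rows(
  plan=[
    [[1,0,0,0,0],[1,0,0,0,0],[1,0,0,0,0],[1,0,0,0,0],[1,0,0,0,0]],
  ],
)

```text
clock: 4.1
eef_pos: [0.5309, 0.1353, 0.1259]
tcp_rot: [-1.929, -2.475, -0.008]
force: [-0.2, 0.3, -0.9]
finger_gap: 0.0724
```

```bash
python3 - <<'E'
from h import *
print(proj("side",[[.5297,.1534,z] for z in (.18,.193,.21,.225)]))
im,D=cams.get_image("side"); S=cloud("side",D); s,p,ph,M=pose(); print(p,s["finger_gap"],s["joint_positions"])
m=(abs(S[...,0]-.53)<.09)&(abs(S[...,1]-.14)<.03)&(S[...,2]>.126)&(S[...,2]<.25)
X=(S[m]-p)@M   # tool coordinates
for z in np.arange(-.06,.012,.006):
    k=abs(X[:,2]-z)<.003
    if k.sum()>3: print(round(z*1000),k.sum(),"y",(1000*np.percentile(X[k,1],[2,98])).astype(int),"x",(1000*np.percentile(X[k,0],[2,98])).astype(int))
cv2.imwrite("pics/s3.png",cv2.resize(im[190:320,200:330],None,fx=4,fy=4,interpolation=cv2.INTER_CUBIC))
E
```

```text
[[258.9219915  256.55032276]
 [258.38480373 252.39231382]
 [257.66481041 246.80905731]
 [257.01245167 241.74008127]]
[0.5308963  0.13531275 0.12587194] 0.07886829552189688 [ 0.00708684 -0.05377487 -0.23387963  1.3901786   0.00619083  1.33124541]
-60 26 y [-53  51] x [ 4 13]
-54 22 y [-48  45] x [ 1 12]
-48 33 y [-49  46] x [-2 12]
-42 36 y [-49  46] x [-8 13]
-36 35 y [-49  48] x [-5 12]
-30 36 y [-49  46] x [-7 11]
-24 12 y [-46  39] x [-2 11]
-12 33 y [-7  4] x [-3  8]
-6 15 y [-7  4] x [-2 10]
```

View pics/s3.png

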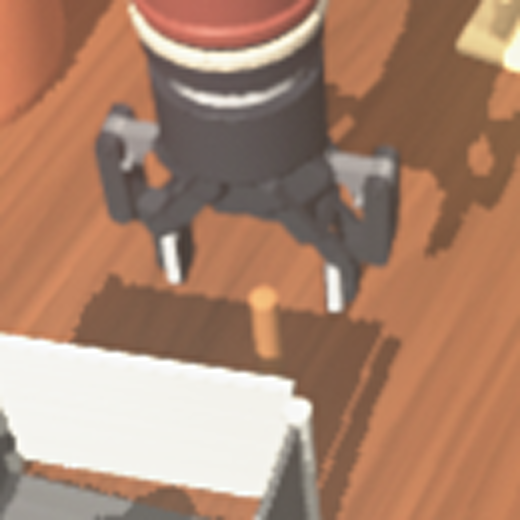

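The picture shows the open fingertips at crop (173,280) and (335,308), level with or above the bar top at (263,297). Depth confirms it. The fingertips are about 34 mm higher than the reported TCP height implies, while x and y agree. From here I take the grasp point as z = TCP_z + 0.031. I'll go 39 mm further down with small moves, watching the force.

Request:
send_rows(
  plan=[
    [[1,0,0,10,0],[1,0,0,10,0],[1,0,0,10,0],[1,0,0,9,0],[1,0,0,3,0]],
  ],
)

```text
clock: 4.65
eef_pos: [0.5304, 0.1356, 0.0794]
tcp_rot: [-1.929, -2.474, -0.007]
force: [0.0, 0.5, 0.2]
finger_gap: 0.085
```

Request:
send_rows(
  plan=[
    [[-1,0,0,0,0],[-1,0,0,0,0],[-1,0,0,0,0],[-1,0,0,0,0],[-1,0,0,0,0]],
  ],
)

```text
clock: 5.15
eef_pos: [0.5296, 0.1351, 0.0793]
tcp_rot: [-1.928, -2.474, -0.004]
force: [-20.5, -11.7, 13.1]
finger_gap: 0.0131
```

Request:
send_rows(
  plan=[
    [[-1,0,0,0,0],[-1,0,0,0,0]],
  ],
)

```text
clock: 5.35
eef_pos: [0.5294, 0.135, 0.0795]
tcp_rot: [-1.928, -2.474, -0.004]
force: [0.4, -0.1, -1.9]
finger_gap: 0.0132
```

Gripped: the gap is 13 mm. Now the arc about the hinge.

Request:
send_rows(
  plan=[
    [[-1,-12,4,0,-0.09],[-1,-13,5,0,-0.09],[-1,-13,5,0,-0.09],[-1,-13,5,0,-0.09],[-1,-13,5,0,-0.09]],
  ],
)

```text
clock: 5.85
eef_pos: [0.5782, 0.0882, 0.0795]
tcp_rot: [-1.302, -2.853, -0.008]
force: [0.6, 2.9, -0.0]
finger_gap: 0.013
```

```bash
cat > arc.py <<'E'
from h import *
import sys
plan((.72,.082,.08),190,op=-1)
s,p,f,M=pose(); H=np.array([.654,.212]); v=p[:2]-H; r=np.linalg.norm(v)
ang=np.degrees(np.arctan2(v[1],v[0]))
print("r",r,"door deg",ang+169.2-16.7, "tool rel",np.degrees(f)-100.8)
E
python3 arc.py
```

```text
t 5.85 p [0.5782 0.0882 0.0795] phi 130.9 tilt 0.43 gap 0.013 F [ 0.6  2.9 -0. ] q [-0.08  0.08 -0.18  1.31  0.01  0.78]
n 7
[-1, -13.941, 14.72, -0.072, -0.147]
[-1, -15.949, 12.516, -0.072, -0.147]
[-1, -17.613, 10.04, -0.072, -0.147]
[-1, -18.895, 7.348, -0.072, -0.147]
[-1, -19.769, 4.496, -0.072, -0.147]
[-1, -20.215, 1.548, -0.072, -0.147]
[-1, -20.223, -1.435, -0.072, -0.147]
r 0.14517484306460932 door deg 31.033479555280525 tool rel 30.14942669288085
```

Request:
send_rows(
  plan=[
    [[-1,-14,5,0,-0.1],[-1,-14,5,0,-0.1],[-1,-14,5,0,-0.1],[-1,-14,5,0,-0.1],[-1,-14,5,0,-0.1]],
  ],
)

```text
clock: 6.35
eef_pos: [0.6511, 0.0679, 0.0795]
tcp_rot: [-0.52, -3.094, -0.02]
force: [-1.4, 5.8, 3.1]
finger_gap: 0.0134
```

```bash
python3 arc.py
```

```text
t 6.35 p [0.6511 0.0679 0.0795] phi 160.9 tilt 0.75 gap 0.0134 F [-1.4  5.8  3.1] q [-0.1   0.29  0.05  1.33  0.01  0.23]
n 4
[-1, -15.118, 8.952, -0.13, -0.127]
[-1, -16.13, 6.966, -0.13, -0.127]
[-1, -16.882, 4.869, -0.13, -0.127]
[-1, -17.363, 2.692, -0.13, -0.127]
r 0.14409134422785538 door deg 61.36299799581346 tool rel 60.111159439196754
```

Request:
send_rows(
  plan=[
    [[-1,-14,4,0,-0.1],[-1,-14,5,0,-0.1],[-1,-14,5,0,-0.1],[-1,-14,5,0,-0.1],[-1,-14,5,0,-0.1]],
  ],
)

```text
clock: 6.85
eef_pos: [0.7244, 0.0868, 0.0795]
tcp_rot: [0.299, -3.125, -0.028]
force: [-4.6, 4.1, 4.2]
finger_gap: 0.0132
```

```bash
python3 arc.py
```

```text
t 6.85 p [0.7244 0.0868 0.0795] phi -169.1 tilt 1.03 gap 0.0132 F [-4.6  4.1  4.2] q [-0.07  0.53  0.35  1.39  0.02 -0.26]
n 1
[-1, 5.24, -3.827, -0.494, 0.016]
r 0.14368907884252533 door deg 91.84658260305964 tool rel -269.8819125598617
```

The door is at about 92°. I'll release it and rise.

Request:
send_rows(
  plan=[
    [[1,0,0,0,0],[1,0,0,0,0],[1,0,0,0,0],[1,0,0,0,0],[1,0,0,0,0]],
  ],
)

```text
clock: 7.35
eef_pos: [0.7247, 0.0868, 0.0792]
tcp_rot: [0.293, -3.126, -0.028]
force: [0.4, 0.4, 0.4]
finger_gap: 0.084
```

Request:
send_rows(
  plan=[
    [[1,0,0,-20,0],[1,0,0,-35,0],[1,0,0,-40,0],[1,0,0,-10,0],[1,0,0,0,0]],
  ],
)

```text
clock: 7.85
eef_pos: [0.7229, 0.0839, 0.1866]
tcp_rot: [0.286, -3.124, -0.029]
force: [-0.3, -0.6, -0.4]
finger_gap: 0.0855
```

```bash
python3 - <<'E'
from h import *
plan((.463,-.213,.16),180)
E
```

```text
t 7.85 p [0.7229 0.0839 0.1866] phi -169.5 tilt 1.08 gap 0.0855 F [-0.3 -0.6 -0.4] q [-0.07  0.52  0.53  1.59  0.02 -0.25]
n 9
[1, 34.39, -27.193, 2.957, 0.02]
[1, 33.831, -27.884, 2.957, 0.02]
[1, 33.258, -28.565, 2.957, 0.02]
[1, 32.672, -29.234, 2.957, 0.02]
[1, 32.073, -29.89, 2.957, 0.02]
[1, 31.46, -30.535, 2.957, 0.02]
[1, 30.834, -31.166, 2.957, 0.02]
[1, 30.195, -31.785, 2.957, 0.02]
[1, 29.545, -32.391, 2.957, 0.02]
```

Request:
send_rows(
  plan=[
    [[1,35,-27,2,0.02],[1,35,-28,2,0.02],[1,34,-29,2,0.02],[1,33,-29,2,0.02],[1,32,-30,2,0.02]],
  ],
)

```text
clock: 8.35
eef_pos: [0.5711, -0.0822, 0.164]
tcp_rot: [0.131, -3.127, -0.032]
force: [0.9, -0.7, 1.9]
finger_gap: 0.0856
```

Request:
send_rows(
  plan=[
    [[1,31,-31,2,0.02],[1,31,-31,2,0.02],[1,30,-32,2,0.02],[1,20,-20,2,0.02],[1,0,0,0,0]],
  ],
)

```text
clock: 8.85
eef_pos: [0.4542, -0.207, 0.1461]
tcp_rot: [-0.01, -3.122, -0.036]
force: [-0.2, 0.5, -0.1]
finger_gap: 0.0855
```

```bash
python3 - <<'E'
from h import *
plan((.463,-.213,.12),180)
E
```

```text
t 8.85 p [ 0.4542 -0.207   0.1461] phi 179.6 tilt 1.74 gap 0.0855 F [-0.2  0.5 -0.1] q [-0.69 -0.17 -0.3   1.46  0.01 -0.69]
n 1
[1, -8.792, -5.99, 26.135, -0.006]
```

Request:
send_rows(
  plan=[
    [[1,-9,-6,20,0],[1,0,0,20,0],[1,0,0,10,0],[1,0,0,0,0]],
  ],
)

```text
clock: 9.25
eef_pos: [0.461, -0.2107, 0.0908]
tcp_rot: [-0.014, -3.12, -0.04]
force: [0.4, 0.3, 0.2]
finger_gap: 0.0851
```

```bash
python3 - <<'E'
from h import *
plan((.463,-.213,.02),180)
s,p,ph,M=pose(); print(M.round(4))
im,D=cams.get_image("side"); S=cloud("side",D)
X=(S-p)@M; m=(abs(S[...,0]-.463)<.03)&(abs(S[...,1]+.213)<.09)&(S[...,2]>.03)&(S[...,2]<.2)
for z in np.arange(-.06,.03,.006):
    k=m&(abs(X[...,2]-z)<.003)
    if k.sum()>3: print(round(z*1000),k.sum(),"y",(1000*np.percentile(X[k][:,1],[2,98])).astype(int),"x",(1000*np.percentile(X[k][:,0],[2,98])).astype(int))
x=260;cv2.imwrite("pics/s4.png",cv2.resize(im[100:250,x:x+180],None,fx=4,fy=4,interpolation=cv2.INTER_CUBIC))
E
```

```text
t 9.25 p [ 0.461  -0.2107  0.0908] phi 179.5 tilt 1.89 gap 0.0851 F [0.4 0.3 0.2] q [-0.69 -0.12 -0.36  1.36  0.01 -0.68]
n 2
[1, -0.994, -1.13, 35.382, -0.005]
[1, -0.989, -1.134, 35.382, -0.005]
[[-0.9997  0.0095 -0.0208]
 [ 0.009   0.9996  0.0256]
 [ 0.021   0.0254 -0.9995]]
-60 11 y [-48  51] x [ 5 11]
-54 25 y [-45  58] x [-5 11]
-48 28 y [-43  57] x [-6 11]
-42 30 y [-45  58] x [-5 11]
-36 23 y [-45  58] x [-4 10]
-30 27 y [-47  55] x [-11  11]
-24 9 y [-43  52] x [-5  8]
```

View pics/s4.png

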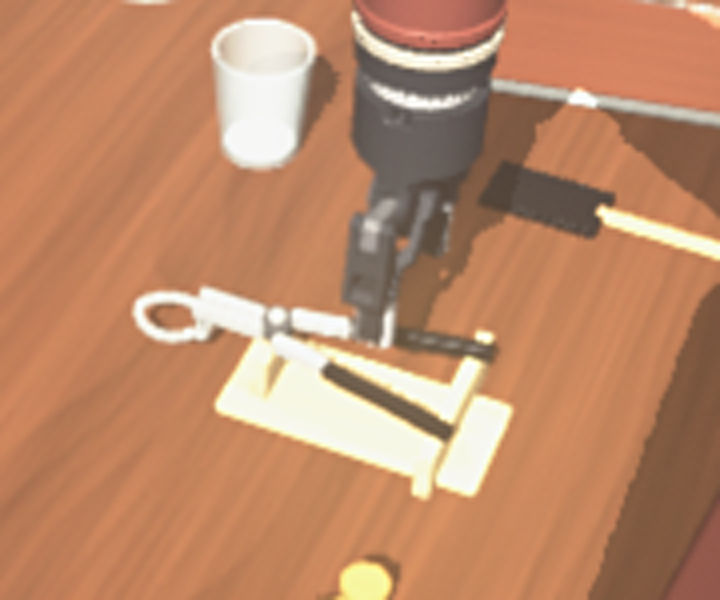

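The open gripper is centred over the pliers, with its near finger at crop (375,330). The same 34 mm offset shows here: the tips are at tool z −25. I'll descend to a TCP height of about 0.020.

```bash
python3 - <<'E'
s=open("h.py").read()
i=s.index("        a=f+t*i/n"); 
s=s[:i]+'''        v=(M@R.from_euler("z",-t*i/n).as_matrix()).T@d/n
        print([op]+[round(float(k),1) for k in v]+[round(-t/n,3)])
    print("toolz",M[:,2].round(4))
'''
open("h.py","w").write(s)
E
python3 -c "
from h import *
plan((.463,-.213,.02),180,step=25)"
```

```text
t 9.3 p [ 0.4613 -0.2108  0.0915] phi 179.5 tilt 1.86 gap 0.0855 F [-0.   0.  -0.7] q [-0.69 -0.12 -0.36  1.36  0.01 -0.68]
n 3
[1, -1.1, -1.3, 23.8, np.float64(-0.003)]
[1, -1.1, -1.3, 23.8, np.float64(-0.003)]
[1, -1.1, -1.3, 23.8, np.float64(-0.003)]
toolz [-0.0202  0.0253 -0.9995]
```

Request:
send_rows(
  plan=[
    [[1,-1,-1,23,0],[1,-1,-1,20,0],[1,-1,-1,14,0],[1,0,-1,6,0],[1,0,0,2,0]],
  ],
)

```text
clock: 9.8
eef_pos: [0.466, -0.2138, 0.0284]
tcp_rot: [-0.011, -3.126, -0.034]
force: [-0.5, 0.1, 0.6]
finger_gap: 0.0857
```

```bash
python3 -c "
from h import *
plan((.463,-.213,.02),180,step=25)"
```

```text
t 9.8 p [ 0.466  -0.2138  0.0284] phi 179.6 tilt 1.52 gap 0.0857 F [-0.5  0.1  0.6] q [-0.69 -0.07 -0.43  1.24  0.01 -0.68]
n 1
[1, 2.8, 0.6, 8.5, np.float64(-0.007)]
toolz [-0.0155  0.0215 -0.9996]
```

Request:
send_rows(
  plan=[
    [[1,2,0,6,0],[1,1,1,2,0],[1,0,0,0,0]],
  ],
  force=60,
)

```text
clock: 10.1
eef_pos: [0.4634, -0.2131, 0.0215]
tcp_rot: [-0.011, -3.127, -0.032]
force: [-0.3, -0.1, -0.2]
finger_gap: 0.085
```

Request:
send_rows(
  plan=[
    [[-1,0,0,0,0],[-1,0,0,0,0],[-1,0,0,0,0],[-1,0,0,0,0],[-1,0,0,0,0]],
  ],
)

```text
clock: 10.6
eef_pos: [0.4653, -0.2153, 0.0273]
tcp_rot: [-0.011, -3.132, -0.024]
force: [-0.8, 0.8, -1.5]
finger_gap: 0.0286
```

Request:
send_rows(
  plan=[
    [[-1,0,0,0,0],[-1,0,0,0,0]],
  ],
)

```text
clock: 10.8
eef_pos: [0.4654, -0.2153, 0.0274]
tcp_rot: [-0.011, -3.132, -0.024]
force: [0.1, -0.2, -1.7]
finger_gap: 0.0286
```

```bash
python3 -c "
from h import *
plan((.463,-.213,.13),180,op=-1,step=35)"
```

```text
t 10.8 p [ 0.4654 -0.2153  0.0274] phi 179.6 tilt 1.04 gap 0.0286 F [ 0.1 -0.2 -1.7] q [-0.69 -0.08 -0.44  1.23  0.01 -0.69]
n 3
[-1, 1.1, 1.3, -34.2, np.float64(-0.002)]
[-1, 1.1, 1.3, -34.2, np.float64(-0.002)]
[-1, 1.1, 1.3, -34.2, np.float64(-0.002)]
toolz [-0.0097  0.0154 -0.9998]
```

```bash
python3 - <<'E'
from h import *
im,D=cams.get_image("side"); t,_=cams.get_image("top")
f=lambda i,x,y,w,h,k:cv2.resize(i[y:y+h,x:x+w],None,fx=k,fy=k,interpolation=cv2.INTER_CUBIC)
cv2.imwrite("pics/s5.png",np.hstack([f(im,285,150,110,80,5)]));
E
```

```text
(no output)
```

View pics/s5.png

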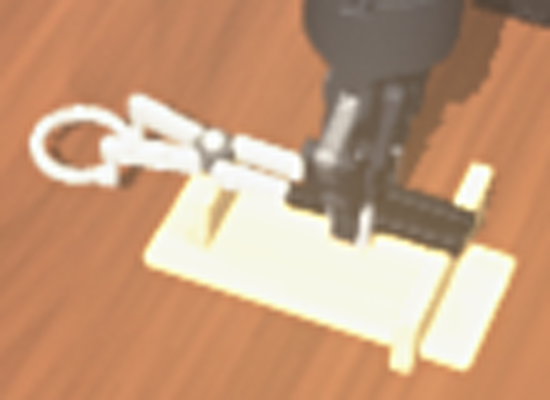

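The picture shows both handles squeezed parallel between the fingers and the clip wide open at crop (80,145). I'll lift.

Request:
send_rows(
  plan=[
    [[-1,0,0,-10,0],[-1,0,0,-20,0],[-1,0,0,-25,0],[-1,0,0,-25,0],[-1,0,0,-25,0]],
  ],
)

```text
clock: 11.4
eef_pos: [0.4631, -0.2145, 0.1324]
tcp_rot: [-0.011, -3.123, -0.034]
force: [0.6, 0.2, -2.5]
finger_gap: 0.0289
```

```bash
python3 -c "
from h import *
plan((.52,-.02,.20),240,op=-1,step=40)"
```

```text
t 11.4 p [ 0.4631 -0.2145  0.1324] phi 179.6 tilt 1.61 gap 0.0289 F [ 0.6  0.2 -2.5] q [-0.69 -0.13 -0.3   1.43  0.01 -0.69]
n 8
[-1, -6.8, 24.5, -8.0, np.float64(-0.132)]
[-1, -10.0, 23.4, -8.0, np.float64(-0.132)]
[-1, -12.9, 21.9, -8.0, np.float64(-0.132)]
[-1, -15.7, 20.0, -8.0, np.float64(-0.132)]
[-1, -18.2, 17.8, -8.0, np.float64(-0.132)]
[-1, -20.4, 15.2, -8.0, np.float64(-0.132)]
[-1, -22.2, 12.4, -8.0, np.float64(-0.132)]
[-1, -23.7, 9.4, -8.0, np.float64(-0.132)]
toolz [-0.018   0.0215 -0.9996]
```

Request:
send_rows(
  plan=[
    [[-1,-6,24,-14,-0.1],[-1,-9,24,-14,-0.1],[-1,-12,23,-14,-0.1],[-1,-14,22,-12,-0.1],[-1,-16,20,-10,-0.1]],
  ],
)

```text
clock: 11.9
eef_pos: [0.499, -0.092, 0.2063]
tcp_rot: [0.781, -3.033, -0.033]
force: [1.0, 0.1, -1.6]
finger_gap: 0.0285
```

Request:
send_rows(
  plan=[
    [[-1,-18,18,-8,-0.1],[-1,-20,16,-5,-0.1],[-1,-22,14,0,-0.1],[-1,-22,12,0,-0.1],[-1,-10,5,0,-0.1]],
  ],
)

```text
clock: 12.4
eef_pos: [0.5306, 0.0229, 0.2263]
tcp_rot: [1.542, -2.735, -0.031]
force: [-0.5, 0.7, -2.1]
finger_gap: 0.0286
```

```bash
python3 -c "
from h import *
plan((.580,.08,.20),280.8,op=-1,step=30)"
```

```text
t 12.4 p [0.5306 0.0229 0.2263] phi -121.2 tilt 1.13 gap 0.0286 F [-0.5  0.7 -2.1] q [-0.21 -0.09 -0.09  1.59  0.01 -1.24]
n 5
[-1, -14.8, -2.6, 5.3, np.float64(-0.146)]
[-1, -14.3, -4.8, 5.3, np.float64(-0.146)]
[-1, -13.4, -6.8, 5.3, np.float64(-0.146)]
[-1, -12.3, -8.7, 5.3, np.float64(-0.146)]
[-1, -10.9, -10.4, 5.3, np.float64(-0.146)]
toolz [-0.011   0.0164 -0.9998]
```

Request:
send_rows(
  plan=[
    [[-1,-14,-2,2,-0.1],[-1,-14,-3,2,-0.1],[-1,-14,-5,2,-0.1],[-1,-13,-6,2,-0.1],[-1,-12,-8,2,-0.1]],
  ],
)

```text
clock: 12.9
eef_pos: [0.5761, 0.0826, 0.2194]
tcp_rot: [-2.196, 2.242, 0.029]
force: [0.4, -0.1, -1.9]
finger_gap: 0.0287
```

Request:
send_rows(
  plan=[
    [[-1,-5,-5,2,-0.1],[-1,-3,-3,2,-0.08],[-1,0,0,0,0],[-1,0,0,0,0]],
  ],
)

```text
clock: 13.3
eef_pos: [0.5841, 0.0925, 0.2159]
tcp_rot: [-2.398, 2.024, 0.03]
force: [-1.1, 0.6, -2.0]
finger_gap: 0.0285
```

```bash
python3 - <<'E'
from h import *
plan((.580,.129,.20),280.8,op=-1,step=30)
im,D=cams.get_image("side"); t,Dt=cams.get_image("top")
np.save("side6.npy",D);np.save("top6.npy",Dt);cv2.imwrite("side6.png",im);cv2.imwrite("top6.png",t)
f=lambda i,x,y,w,h,k:cv2.resize(i[y:y+h,x:x+w],None,fx=k,fy=k,interpolation=cv2.INTER_CUBIC)
cv2.imwrite("pics/s6.png",np.hstack([f(im,170,180,120,180,3),f(t,140,130,130,180,3)]))
E
```

```text
t 13.3 p [0.5841 0.0925 0.2159] phi -80.3 tilt 1.1 gap 0.0285 F [-1.1  0.6 -2. ] q [-0.07  0.09  0.08  1.57  0.01 -1.81]
n 2
[-1, -18.2, -1.1, 8.3, np.float64(-0.01)]
[-1, -18.2, -1.3, 8.3, np.float64(-0.01)]
toolz [-0.012   0.0151 -0.9998]
```

View pics/s6.png

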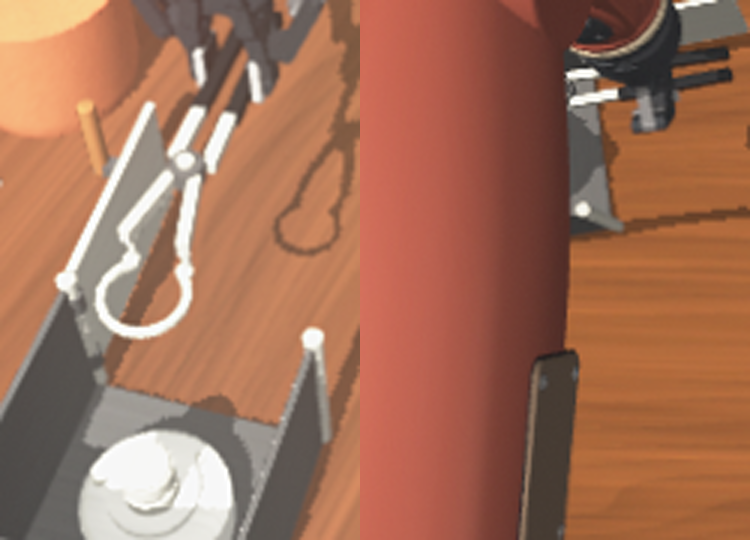

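The picture shows the door square-on and open, the handles squeezed, and the spread clip at crop (145,295), i.e. side pixel (218,278), above the doorway. The arm hides it from the top camera. Now I'll measure the ring and spindle from the side view.

```bash
cat > ring.py <<'E'
from h import *
def circ(X):
    A=np.c_[2*X,np.ones(len(X))]; b=(X**2).sum(1)
    for _ in range(3):
        s=np.linalg.lstsq(A,b,rcond=None)[0]; r=np.sqrt(s[2]+s[:2]@s[:2]); e=abs(np.linalg.norm(X-s[:2],axis=1)-r); k=e<np.percentile(e,85); X,A,b=X[k],A[k],b[k]
    return s[:2],r,len(X)
def ring(im,D):
    """ring centre, heading; seeded by TCP"""
    s,p,f,M=pose(); S=cloud("side",D); ax=-M[:,0]
    z=p[2]+.0016; c=p+ax*.156; hub=lambda X:np.linalg.norm(X[...,:2]-c[:2],axis=-1)
    m=(abs(S[...,2]-z)<.010)&(hub(S)<.042)&(im.min(2)>130)&(((S-c)@ax)>-.016)
    X=S[m]; print("pred",c.round(4),"n",m.sum(),"z med",np.median(X[:,2]).round(4)); print("depth circle",circ(X[:,:2]))
    A=np.c_[X[:,:2]-X[:,:2].mean(0),np.ones(len(X))]; g=np.linalg.lstsq(A,X[:,2],rcond=None)[0]; print("slope of ring plane",g[:2].round(3))
    ys,xs=np.nonzero(m); Y=plane("side",np.c_[xs,ys],z+.001); print("ray circle ",circ(Y[:,:2]))
    return m
E
python3 - <<'E'
from ring import *
im=cv2.imread("side6.png");D=np.load("side6.npy"); ring(im,D)
# spindle top: depth points in both first pictures
for n in("top","side"):
    C=cloud(n,np.load(n+"0.npy")); m=(abs(C[...,2]-.0845)<.006)&(np.hypot(C[...,0]-.552,C[...,1]-.284)<.03)
    c=m.astype(np.uint8); ys,xs=np.nonzero(m); Y=plane(n,np.c_[xs,ys],.0845)[:,:2].astype(np.float32)
    print(n,m.sum(),C[m].mean(0).round(4),"minrect",cv2.minAreaRect(Y*1000),"encl",cv2.minEnclosingCircle(Y*1000),"area r",np.sqrt(4*0+cv2.contourArea(cv2.convexHull(Y*1000))/np.pi))
    # hub / collar top for a check
    for zz,r in((.048,.03),(.040,.05)):
        m=(abs(C[...,2]-zz)<.0035)&(np.hypot(C[...,0]-.552,C[...,1]-.284)<.06); Y=C[m][:,:2].astype(np.float32)*1000; print(zz,cv2.minEnclosingCircle(Y))
E
```

```text
pred [0.5579 0.2461 0.2186] n 209 z med 0.2211
depth circle (array([0.55280441, 0.24905583]), np.float64(0.025014274470255695), 127)
slope of ring plane [ 0.004 -0.011]
ray circle  (array([0.5539652 , 0.24776509]), np.float64(0.02505986240382344), 127)
top 109 [0.5534 0.285  0.0836] minrect ((553.3547973632812, 284.18316650390625), (32.12820053100586, 32.5715217590332), 1.2810230255126953) encl ((552.5821533203125, 284.3542175292969), 17.544279098510742) area r 16.462146817997564
0.048 ((552.496826171875, 278.7451171875), 35.54334259033203)
0.04 ((552.9058837890625, 284.9371032714844), 49.8358268737793)
side 263 [0.5505 0.2879 0.0835] minrect ((549.7188110351562, 288.1518249511719), (33.6581916809082, 35.749839782714844), 33.663848876953125) encl ((550.51416015625, 288.3541259765625), 18.22148323059082) area r 17.403078352087917
0.048 ((550.2643432617188, 287.2076110839844), 30.48145866394043)
0.04 ((551.8422241210938, 287.68450927734375), 49.89777374267578)
```

```bash
python3 - <<'E'
from h import *
p=pose()[1]
plan(p+[-.003,.040,-.06],280.8,op=-1,step=18)
E
```

```text
t 13.4 p [0.5842 0.0923 0.2159] phi -80.3 tilt 1.1 gap 0.0286 F [ 0.1  0.4 -2.5] q [-0.07  0.09  0.08  1.57  0.01 -1.81]
n 5
[-1, -7.8, -0.9, 12.1, np.float64(-0.004)]
[-1, -7.8, -0.9, 12.1, np.float64(-0.004)]
[-1, -7.8, -0.9, 12.1, np.float64(-0.004)]
[-1, -7.8, -1.0, 12.1, np.float64(-0.004)]
[-1, -7.8, -1.0, 12.1, np.float64(-0.004)]
toolz [-0.0117  0.0151 -0.9998]
```

Request:
send_rows(
  plan=[
    [[-1,-8,-1,6,0],[-1,-12,-1,12,0],[-1,-12,-1,12,0],[-1,-7,-1,12,0],[-1,0,0,10,0]],
  ],
)

```text
clock: 13.9
eef_pos: [0.5806, 0.1358, 0.1614]
tcp_rot: [-2.394, 2.027, 0.028]
force: [-0.7, -0.3, -3.1]
finger_gap: 0.0285
```

Request:
send_rows(
  plan=[
    [[-1,0,0,14,0],[-1,0,0,14,0],[-1,0,0,14,0],[-1,0,0,8,0],[-1,0,0,2,0]],
  ],
)

```text
clock: 14.4
eef_pos: [0.5781, 0.1363, 0.1014]
tcp_rot: [-2.396, 2.029, 0.033]
force: [0.2, 0.2, -2.8]
finger_gap: 0.0285
```

```bash
cat > look.py <<'E'
from ring import *
import sys
im,D=cams.get_image("side"); cv2.imwrite("cur.png",im); np.save("cur.npy",D)
plan(pose()[1],280.8,op=-1); ring(im,D)
cv2.imwrite(f"pics/{sys.argv[1]}.png",cv2.resize(im[280:390,150:290],None,fx=5,fy=5,interpolation=cv2.INTER_CUBIC))
E
python3 look.py s7
```

```text
t 14.45 p [0.5781 0.1363 0.1015] phi -80.5 tilt 1.2 gap 0.0285 F [-0.3 -0.5 -2.4] q [ 0.    0.11 -0.11  1.36  0.01 -1.73]
n 1
[-1, 0.0, 0.0, 0.0, np.float64(-0.023)]
toolz [-0.0149  0.0148 -0.9998]
pred [0.5524 0.2901 0.1042] n 180 z med 0.1066
depth circle (array([0.54748093, 0.29236387]), np.float64(0.024750099176168123), 110)
slope of ring plane [-0.011 -0.014]
ray circle  (array([0.5484156 , 0.29160865]), np.float64(0.024667217388791924), 110)
```

View pics/s7.png

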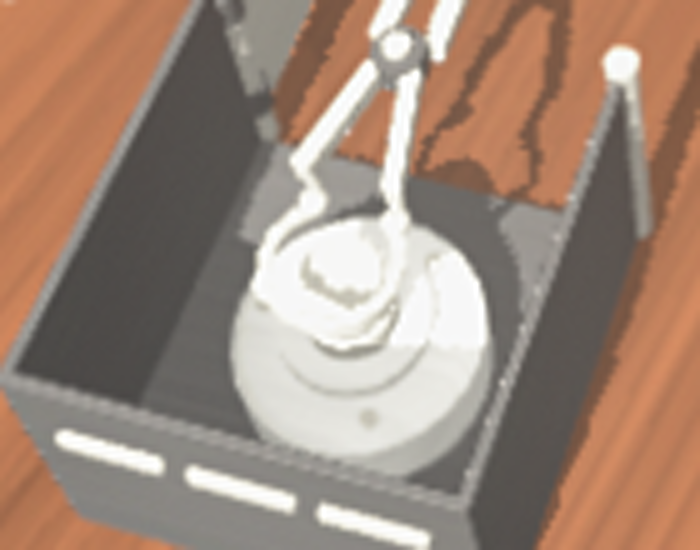

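The picture shows the clip at crop (330,280) above the spindle's end at (345,275). The fit puts the ring about 3 mm short in x and 4 mm too far in y, so I'll correct and re-measure.

```bash
python3 -c "
from h import *
plan(pose()[1]+[.003,-.004,-.004],280.8,op=-1)"
```

```text
t 14.45 p [0.5781 0.1363 0.1015] phi -80.5 tilt 1.2 gap 0.0285 F [-0.3 -0.5 -2.4] q [ 0.    0.11 -0.11  1.36  0.01 -1.73]
n 1
[-1, 4.5, -2.3, 3.9, np.float64(-0.023)]
toolz [-0.0149  0.0148 -0.9998]
```

Request:
send_rows(
  plan=[
    [[-1,3,-2,2,0],[-1,1,-1,2,0],[-1,0,0,0,0],[-1,0,0,0,0]],
  ],
)

```text
clock: 14.85
eef_pos: [0.5834, 0.1321, 0.0991]
tcp_rot: [-2.394, 2.029, 0.029]
force: [0.1, 0.4, -1.7]
finger_gap: 0.0287
```

```bash
python3 look.py s8; python3 - <<'E'
from ring import *
D=np.load("cur.npy");C=cloud("side",D);im=cv2.imread("cur.png")
for zz in(.040,.0845):
    m=(abs(C[...,2]-zz)<.0035)&(np.hypot(C[...,0]-.552,C[...,1]-.286)<.06); print(zz,cv2.minEnclosingCircle(C[m][:,:2].astype(np.float32)*1000),np.median(C[m],0),m.sum())
m=(C[...,2]>.034)&(C[...,2]<.0435)&(np.hypot(C[...,0]-.552,C[...,1]-.286)<.045);print("hub top z",np.median(C[m][:,2]))
E
```

```text
t 14.9 p [0.5835 0.1321 0.0991] phi -80.6 tilt 1.07 gap 0.0286 F [ 0.6 -0.1 -2.8] q [-0.    0.12 -0.1   1.36  0.01 -1.74]
n 1
[-1, 0.0, 0.0, 0.0, np.float64(-0.024)]
toolz [-0.0116  0.0147 -0.9998]
pred [0.5579 0.286  0.1017] n 179 z med 0.1046
depth circle (array([0.55288674, 0.28833882]), np.float64(0.024765745179761066), 109)
slope of ring plane [-0.01  -0.003]
ray circle  (array([0.5540163 , 0.28769652]), np.float64(0.02449654522745421), 109)
0.04 ((550.9830322265625, 287.9271545410156), 49.9884147644043) [0.53850892 0.2995393  0.03930177] 896
0.0845 ((551.1546020507812, 287.30908203125), 18.02902603149414) [0.55332086 0.28545082 0.08435362] 181
hub top z 0.03963030415042675
```

Request:
send_rows(
  plan=[
    [[-1,0,2,4,0],[-1,0,0,4,0],[-1,0,0,2,0],[-1,0,0,0,0]],
  ],
)

```text
clock: 15.3
eef_pos: [0.5812, 0.1321, 0.0886]
tcp_rot: [-2.394, 2.028, 0.028]
force: [0.6, -0.7, -2.1]
finger_gap: 0.0286
```

```bash
python3 look.py s8
```

```text
t 15.35 p [0.5813 0.1321 0.0887] phi -80.6 tilt 1.05 gap 0.0283 F [-0.1 -0.3 -2.5] q [-0.    0.12 -0.12  1.34  0.01 -1.74]
n 1
[-1, 0.0, 0.0, 0.0, np.float64(-0.024)]
toolz [-0.011   0.0148 -0.9998]
pred [0.5557 0.2859 0.0913] n 411 z med 0.0857
depth circle (array([0.54956508, 0.291756  ]), np.float64(0.02035771457650654), 251)
slope of ring plane [-0.022  0.116]
ray circle  (array([0.55149226, 0.28976568]), np.float64(0.020518179204195325), 251)
```

View pics/s8.png

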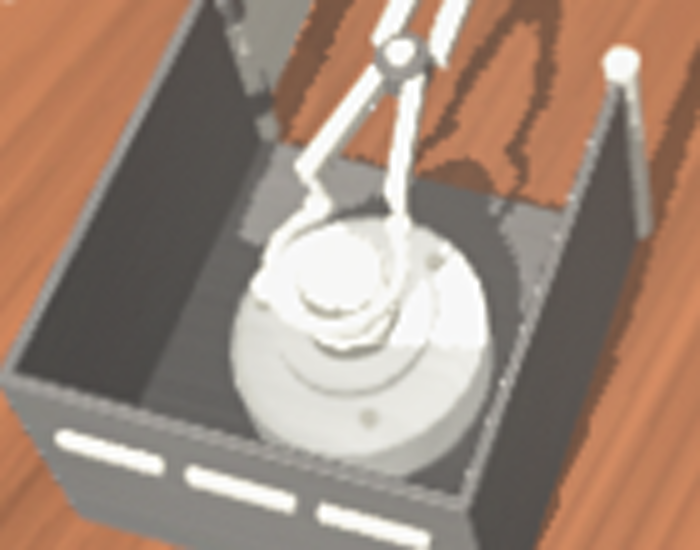

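The clip at crop (328,285) now sits concentrically around and above the spindle end. I'll descend slowly, watching the force.

Request:
send_rows(
  plan=[
    [[-1,0,0,4,0],[-1,0,0,4,0],[-1,0,0,4,0],[-1,0,0,2,0],[-1,0,0,0,0]],
  ],
)

```text
clock: 15.85
eef_pos: [0.5811, 0.1323, 0.0733]
tcp_rot: [-2.394, 2.028, 0.028]
force: [-0.4, -0.2, -2.2]
finger_gap: 0.0283
```

```bash
python3 -c "
from h import *
plan((.5806,.1324,.061),op=-1,step=5)"
```

```text
t 15.85 p [0.5811 0.1323 0.0733] phi -80.6 tilt 1.06 gap 0.0283 F [-0.4 -0.2 -2.2] q [-0.    0.13 -0.14  1.31  0.01 -1.74]
n 3
[-1, 0.0, 0.1, 4.1, 0.0]
[-1, 0.0, 0.1, 4.1, 0.0]
[-1, 0.0, 0.1, 4.1, 0.0]
toolz [-0.0112  0.0147 -0.9998]
```

Force is unchanged (the pliers' weight only), so I'll go the last 12 mm.

Request:
send_rows(
  plan=[
    [[-1,0,0,4,0],[-1,0,0,4,0],[-1,0,0,3,0],[-1,0,0,0,0],[-1,0,0,0,0]],
  ],
)

```text
clock: 16.35
eef_pos: [0.5809, 0.1325, 0.0613]
tcp_rot: [-2.394, 2.028, 0.028]
force: [0.4, -0.9, -3.1]
finger_gap: 0.0287
```

```bash
python3 - <<'E'
from h import *
plan((.5806,.1324,.061),op=-1,step=5)
im,D=cams.get_image("side"); C=cloud("side",D); cv2.imwrite("cur.png",im)
sp=np.array([.551,.288]); d=C[...,:2]-sp; r=np.hypot(d[...,0],d[...,1]); a=np.degrees(np.arctan2(d[...,1],d[...,0]))
# ring pixels: radius 20..29, z .055-.075
m=(r>.0205)&(r<.030)&(C[...,2]>.054)&(C[...,2]<.078)&(im.min(2)>120)
for k in range(-180,180,30):
    s=m&(a>=k)&(a<k+30)
    if s.sum()>3: print(k,s.sum(),"r",(1000*r[s]).mean().round(1),np.percentile(1000*r[s],[10,90]).round(1),"z med/90",np.median(C[s][:,2]).round(4),np.percentile(C[s][:,2],90).round(4))
q=(r<.016)&(C[...,2]>.078); print("spindle top z",np.median(C[q][:,2]),q.sum(),(C[q].mean(0)).round(4))
cv2.imwrite("pics/s9.png",cv2.resize(im[305:365,185:255],None,fx=8,fy=8,interpolation=cv2.INTER_CUBIC))
E
```

```text
t 16.35 p [0.5809 0.1325 0.0613] phi -80.6 tilt 1.07 gap 0.0287 F [ 0.4 -0.9 -3.1] q [-0.    0.14 -0.16  1.29  0.01 -1.74]
n 1
[-1, 0.1, 0.3, 0.3, 0.0]
toolz [-0.0113  0.0148 -0.9998]
-180 15 r 24.7 [22.5 26.6] z med/90 0.0661 0.068
-150 17 r 25.3 [23.1 28.3] z med/90 0.0666 0.0679
-120 13 r 26.0 [23.4 28.6] z med/90 0.0671 0.0685
-60 10 r 28.9 [28.1 29.8] z med/90 0.0708 0.0754
0 12 r 23.7 [22.1 25.3] z med/90 0.0672 0.069
30 12 r 23.8 [22.4 25.3] z med/90 0.0667 0.0684
60 18 r 25.0 [23.  26.5] z med/90 0.0656 0.0679
90 23 r 25.6 [23.9 27.4] z med/90 0.0663 0.0677
120 22 r 25.5 [23.  27.2] z med/90 0.0657 0.067
150 20 r 25.3 [23.2 27. ] z med/90 0.066 0.0683
spindle top z 0.08413039471224841 225 [0.5502 0.2886 0.0839]
```

View pics/s9.png

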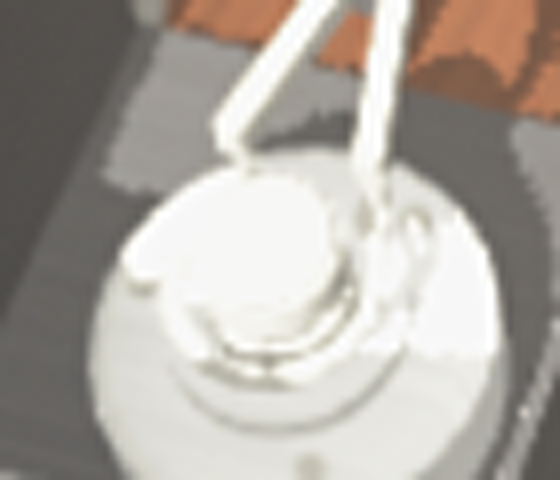

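The clip encircles the spindle at crop (255,290). Its top face is at 66.3 mm, so its middle is near 64.5 mm. Its radii show it within about 1 mm of centre, and the force is the pliers' weight alone. I'll settle briefly and hand in.

Request:
send_rows(
  plan=[
    [[-1,0,0,0,0],[-1,0,0,0,0],[-1,0,0,0,0]],
  ],
)

```text
clock: 16.7
eef_pos: [0.5812, 0.1325, 0.0617]
tcp_rot: [-2.393, 2.028, 0.028]
force: [-0.3, -0.5, -2.5]
finger_gap: 0.0284
```

```bash
python3 -c "
from h import *
s,p,f,M=pose(); print(p,s['force'],s['finger_gap'],s['clock'])
if abs(p[2]-.0613)<.0015: print(job.hand_in())"
```

```text
[0.58117352 0.13250584 0.061685  ] [-0.29234152 -0.50890043 -2.48030182] 0.028384743117669583 16.7
the job is handed in; nothing more can be done
None
```

The job is handed in at 16.7 s: the door is open, the pliers are held squeezed, and the spread clip hangs free around the spindle, level with the groove.

- **Door:** I swung it by its handle to about 92°, by pose arithmetic; a later picture showed it standing open.
- **Clip position:** depth put its middle at about 64.5 mm and within about 1 mm of the spindle's axis. The arm settled 0.4 mm higher before hand-in.
- **Contact:** the wrist force was only the pliers' weight (about 2.5 N), so nothing was touching.
- **Bystanders:** I never touched the jar, fitting or paddle. I did not take a last picture of them.

These checks failed or disagreed:

- **First grasp missed:** the gripper shut on nothing at the handle. The fingertips sit about 34 mm higher than the reported tool height implies. I corrected for it from depth, and the offset showed again at the pliers.
- **Gap reading:** the finger gap reads about 28.5 mm where 34 mm was expected over the squeezed handles. The pictures show the handles parallel and the clip fully spread.
- **Tilt:** the tool ended about 1.1° off vertical. The clip's own slope, measured before lowering it, was about 1% or less.
- **Cameras:** the two views differ by 2–4 mm on the spindle's position. I placed the clip relative to the spindle using the side view alone, because the arm hid the clip from the top camera.

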